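# Nest a jar lid and index the slide under the dating stamp

### The job

Put the purple jar lid into the round nest of the lid slide, rim down so that its flat top faces up, and let go of it. Then pull up the lock plunger's knob, slide the section one hole along so that the lid stands right under the red dating stamp, and let the pin go fully home in that hole. Finish while still holding the knob: keep a firm grip on it with the pin fully home, and do not let go; leave the red lid and the two jars beside the slide where they are.

Things in the scene. Friction and masses are not known exactly. Their poses are not given: they have to be found in the camera images.
- lid_center (a point): Purple jar lid, loose, round, 58 mm across and 18 mm tall, walls 2 mm, closed flat top, about 20 to 45 g. It starts lying rim down (open side down) on the table on one side of the slide. The point is its centre, half-way up (9 mm above its rim); its z axis points out of its flat top, so z up is rim down.
- track: Fixed grey base of the lid slide, 200 mm (its x) by 340 mm (its y), low (rails 22 mm high), standing on the table; turned by some yaw. Origin: on the table surface, under the middle of the slide's travel. The section slides along its y axis. A brass index bar (top 16 mm above the table) runs along y at x = -55 mm with three holes, at y = -100, 0 and +100 mm; the knob's side is the robot's side.
- carriage (a joint): Position of the sliding section (aluminium plate 172 mm by 110 mm, its top 27 mm above the table) along the track's y axis, m. 0 = pin in the middle hole, where it starts; the other two holes are at -0.100 and +0.100, end stops 4 mm beyond them. It slides with about 2 N of friction once the pin is out and stays where it is left; with the pin in a hole it has about 1.5 mm of play and is locked.
- nest (a point): Round pocket in a white block on the sliding section, 62 mm across with a chamfered mouth, walls 5 mm high, with a raised centre boss 42 mm across and 9 mm high that only goes into a lid lying rim down. The point is the centre of the pocket's floor, 29 mm above the table (pocket's mouth is 34 mm above the table), at x = +55 mm in the track's frame. A lid seated rim down has its centre 9 mm above this point and its top 18 mm above.
- knob (a point): Black knob with an orange band on top of the lock plunger, upright cylinder 28 mm across and 34 mm tall, carried by the sliding section at x = -55 mm in the track's frame (110 mm from the nest's centre). The point is the knob's centre, 73 mm above the table when the pin is home; underneath the knob is an 11 mm gap, then the steel barrel (26 mm across, top 45 mm above the table).
- plunger (a joint): How far the lock plunger is pulled up, m: 0 = fully home in a hole, up to 0.020 at its stop. The pin (8 mm) reaches 11 mm into an 11 mm hole, so it is free of the bar above 0.012. A spring pushes it down with about 5 N at 0 and 9 N at full pull; between holes the pin rides on the bar at about 0.011, and it drops in when over a hole.
- stamp_face (a point): Red dating stamp on a fixed stand behind the slide. The point is the centre of the underside of its black stamping head (32 mm across), 72 mm above the table; the whole stamp is 105 mm high. It stands over the nest's place at one of the two end holes (carriage -0.100 or +0.100), changing from run to run.
- empty_stand: Grey stand with no stamp, fixed, 105 mm high, at the other end hole; only in the way. Origin: under its post on the table, 150 mm from the track's middle line along the track's +x.
- red_lid_center (a point): Red jar lid, loose, 58 mm across and 18 mm tall, lying rim up on the other side of the slide; to be left alone. Point: its centre.
- nut_jar: Brown jar with green cap, 88 mm across, 140 mm tall; leave alone. Origin: centre of its underside.
- jelly_jar: Dark jelly jar with yellow cap, 80 mm across, 130 mm tall; leave alone. Origin: centre of its underside.
Not all that is in view belongs to the job. Of the things that look like the part that bears lid_center, the smaller one is meant. What is shaped like the part that bears stamp_face but white is not meant.

How it is judged:
By the outcome, as a careful person would: the job done as asked, in the order asked, and still so for the second after the job is handed in, while the arm keeps its last pose, push and grip.
It also fails if it takes over 58 s, if anything falls off the work surface, if the arm or the gripper's body presses on something with over 40 N, if the wrist force passes 120 N, or if a joint passes its speed limit or range.

### The arm

A 6-joint arm with a two-finger parallel gripper is mounted at the origin on the work surface. World frame = base frame: x ahead of the robot, y to its left, z up, the work surface at z = 0. Lengths are in mm, angles in degrees, forces in N, time in s.
With the tool pointing down it reaches from about 300 to 850 mm from the base axis. Payload 4.2 kg.
Tool frame: the origin (TCP) lies midway between the tips of the shut fingers; the grasp point (between the pads) lies 19 mm behind it; z points along the fingers, y is the direction in which the jaws open and shut (so a half turn about z gives the same grasp; the last joint's range is limited). The gripper opens to 91 mm and grips with 3 to 60 N. Pads are 32 mm wide; open, the fingers measure 118 mm over their backs; the gripper's body (76 mm by 178 mm) begins 60 mm behind the grasp point.
Start: joints at [-66.119, 18.312, 89.639, -0, 72.044, -1.146], TCP at [243.254, -521.028, 213.976] pointing down, gripper open.
Joint ranges: [-177.97, 177.97], [-48.28, 115.42], [12.27, 149.76], [-77.06, 257.06], [2.81, 150.46], [-146.56, 146.56]. Speed limits (degrees/s): [147.25, 147.25, 180, 180, 180, 180].

### API

Orientations are given as [roll, pitch, yaw] about the fixed x, y, z axes, in that order (R = Rz(yaw) Ry(pitch) Rx(roll)).
In Python, from workcell import * gives the robot as it stands.
- The arm moves only by the tool arm_command, never from a script. Its argument "deltas" is text: rows parted by semicolons, each of 7 numbers parted by spaces: the shift along the tool's x, y, z in mm, then the turn, a rotation vector about the tool's x, y, z in degrees, then the finger opening in mm, from 0 to 91.2. In form: x y z wx wy wz hand; .... A call has 1 to 5 rows; each row shifts and turns the commanded pose from where the row before left it, along the tool's axes as they then stand; what a row does not reach is not made up. A row lasts 1/8 s, in which the tool goes at most 62.5 mm and 10.7 degrees, less where a joint would pass 70% of its speed; a pose out of reach is approached as far as the arm can. A call is refused whole if a number of a shift passes 62.5 or a number of a turn 10.7, either way. A call with a gripper value outside its range is refused whole. The fingers move at their own pace and stop on an object; "force" is the grip in N (left out, the last holds). Time passes only in rows, so rows that do not move let the fingers close. It gives the time, the measured TCP pose, the force and the opening at its end, in the units of the state.
- state(): the state, without advancing time (a new reading comes with each control period).
- grab_frame(name): name is "side" or "top"; returns the picture (384x512x3 uint8, red, green, blue); there is no depth.
- camera_model(name): a dict with "fx", "fy", "cx", "cy" (pixels), "k1" (the pictures are not rectified: a ray, as slopes to the right and down, at radius r is drawn at 1 + k1 r^2 times it, then the intrinsics apply), "rvec" (rotation vector, rad) and "tvec" (3), from world to camera coordinates, as OpenCV has them. Camera axes: x right, y down, z forward; pixel columns grow to the right and rows downward; lengths in mm; the calibration is good to about 2 mm. A picture is of the moment at which its call begins. camera_model takes no time and is no camera call.
- job_done(): hands the job in, once; it reports no verdict.
The state is a dict: "time_s": time; "qpos": joint angles; "qvel": joint speeds; "effort": joint torques, N m; "ee_pos": TCP position; "ee_rot": TCP orientation; "force": force on the tool from outside, world axes, zero at the start; "torque": the same for the moment, N m; "gripper_width": finger opening in mm.
Only numpy, scipy, OpenCV 4.12 (cv2) and the standard library are available. Lean on these libraries where they do the work, as an engineer would, in place of code of your own. Each camera call takes 0.05 s, during which the arm holds its last target. There are 200 camera calls.

## Working session

There is one attempt and no reset: what is moved stays moved. The work goes in short steps, Python scripts to look and compute and a tool call to move; the robot and the scene stay as the last step left them, time stands still between calls to the robot, and variables do not carry over. Pictures are saved under pics/ and viewed, about 8 in all and at most 12, crops included, and the job is handed in when it is done.

Besides the shell and the picture viewer there is one more tool, called after "Call:" by a JSON object that holds its "method" and its "body". arm_command: Moves the arm, as the interface text tells. Its arguments: {"type":"object","properties":{"deltas":{"type":"string"},"force":{"type":"number"}},"required":["deltas"]}

```bash
mkdir -p pics; cat > h.py <<'E'
from workcell import *
import numpy as np, cv2
def cam(n):
    m=camera_model(n);R=cv2.Rodrigues(np.array(m["rvec"],float))[0];return m,R,np.array(m["tvec"],float).ravel()
def pix2z(n,u,v,z):
    m,R,t=cam(n);x=(u-m["cx"])/m["fx"];y=(v-m["cy"])/m["fy"];a,b=x,y
    for _ in range(20):
        s=1+m["k1"]*(a*a+b*b);a,b=x/s,y/s
    C=-R.T@t;d=R.T@np.array([a,b,1]);return C+d*(z-C[2])/d[2]
def proj(n,P):
    m,R,t=cam(n);p=R@np.array(P,float)+t;a,b=p[0]/p[2],p[1]/p[2];s=1+m["k1"]*(a*a+b*b)
    return np.array([m["fx"]*a*s+m["cx"],m["fy"]*b*s+m["cy"]])
def save(img,f,sc=1):
    cv2.imwrite(f,cv2.resize(img[:,:,::-1],None,fx=sc,fy=sc,interpolation=cv2.INTER_CUBIC))
E
python3 - <<'E'
from h import *
for n in("top","side"):
    i=grab_frame(n);np.save(n+"0.npy",i);save(i,f"pics/{n}0.png",1.5);m,R,t=cam(n);print(n,m,-R.T@t)
E
```

```text
top {'fx': 486.5452756883038, 'fy': 486.5452756883038, 'cx': 257.7884759197789, 'cy': 193.86487597186954, 'k1': 0.03889731376197303, 'rvec': array([ 2.11852477, -2.15976246,  0.1734293 ]), 'tvec': array([ -23.73551105,  515.88832888, 1608.5989603 ])} [ 253.13366863  -27.58474682 1670.16681352]
side {'fx': 379.55338542555074, 'fy': 379.55338542555074, 'cx': 259.4464838518504, 'cy': 186.33290197854734, 'k1': 0.00029921834898590253, 'rvec': array([ 0.23435388, -2.84229367,  1.1260654 ]), 'tvec': array([517.85355111, 140.49513522, 963.26319009])} [405.07776991 635.96526191 804.51683809]
```

View pics/top0.png

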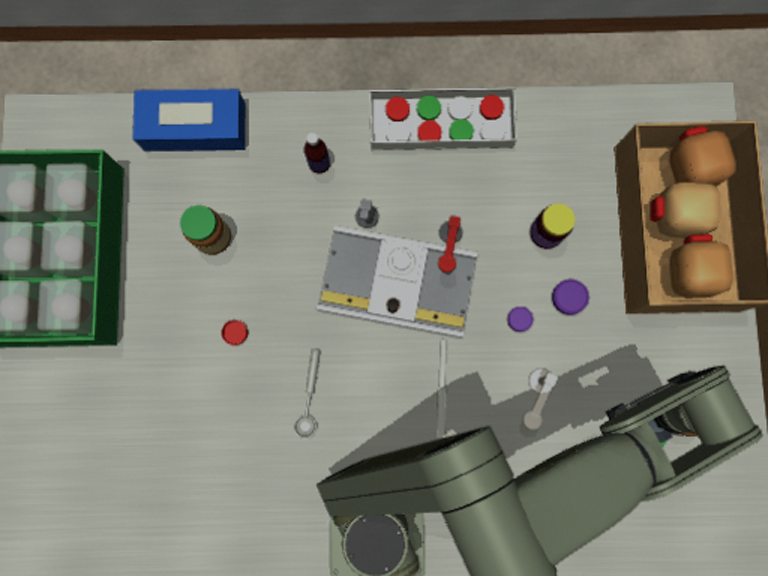

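View pics/side0.png

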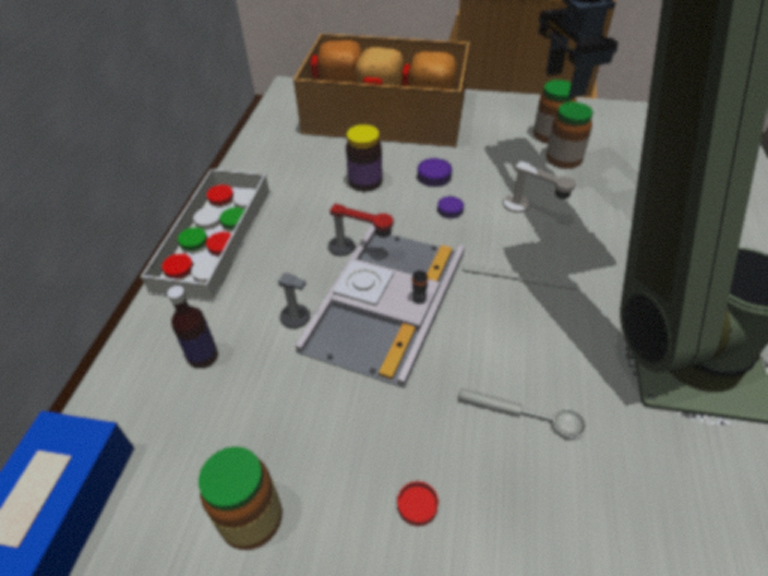

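The top view shows the small purple lid at about (520,319) and a larger decoy at (570,297), both on the 1.5x picture. The nest is at (401,260), the knob at (393,305), and the red stamp's head at (447,263) is on the world -y side. The side view agrees. Next I'll measure these.

```bash
cat > m.py <<'E'
from h import *
def blobs(n,img,lo,hi,amin=25):
    h=cv2.cvtColor(img,cv2.COLOR_RGB2HSV);m=cv2.inRange(h,lo,hi)
    c,_=cv2.findContours(m,cv2.RETR_EXTERNAL,cv2.CHAIN_APPROX_NONE);o=[]
    for k in c:
        if cv2.contourArea(k)>=amin:o.append((k,cv2.minEnclosingCircle(k),cv2.contourArea(k)))
    return o
E
python3 - <<'E'
from m import *
T=np.load("top0.npy");S=np.load("side0.npy")
for n,i in(("top",T),("side",S)):
    print(n,"PURPLE")
    for k,(c,r),a in blobs(n,i,(125,90,50),(150,255,255)):
        x,y,w,h=cv2.boundingRect(k);M=cv2.moments(k)
        print(np.round(c,1),round(r,1),a,(x,y,w,h),pix2z(n,M['m10']/M['m00'],M['m01']/M['m00'],15 if n=="top" else 11).round(1), (pix2z(n,x,y+h/2,15)-pix2z(n,x+w,y+h/2,15)).round(1))
    print("BRASS")
    for k,(c,r),a in blobs(n,i,(18,100,80),(28,255,255),60):
        (cx,cy),wh,an=cv2.minAreaRect(k);b=cv2.boxPoints(((cx,cy),wh,an))
        print(round(cx),round(cy),np.round(wh,1),[tuple(pix2z(n,u,v,16)[:2].round(0)) for u,v in b])
    print("RED")
    for k,(c,r),a in blobs(n,i,(0,150,60),(6,255,255),60):
        print(np.round(c,1),round(r,1),a,pix2z(n,*c,9)[:2].round(1))
c=T[135:235,205:335];save(c,"pics/ct.png",6)
c=S[130:265,190:320];save(c,"pics/cs.png",4.4)
E
```

```text
top PURPLE
[346.5 212.2] 8.2 188.0 (339, 205, 16, 16) [ 449.4 -336.    15. ] [ 1.  54.6  0. ]
[379.8 197.7] 12.0 395.0 (368, 186, 24, 24) [ 498.5 -452.6   15. ] [ 1.6 82.   0. ]
[363.  158.5] 8.7 35.5 (355, 154, 17, 11) [ 632.5 -394.1   15. ] [ 1.2 58.9  0. ]
BRASS
293 212 [31.4  6.6] [(np.float64(456.0), np.float64(-98.0)), (np.float64(478.0), np.float64(-102.0)), (np.float64(456.0), np.float64(-208.0)), (np.float64(434.0), np.float64(-203.0))]
230 199 [31.   6.6] [(np.float64(502.0), np.float64(118.0)), (np.float64(524.0), np.float64(113.0)), (np.float64(502.0), np.float64(9.0)), (np.float64(479.0), np.float64(13.0))]
468 182 [16.3 11.3] [(np.float64(554.0), np.float64(-723.0)), (np.float64(582.0), np.float64(-752.0)), (np.float64(541.0), np.float64(-788.0)), (np.float64(514.0), np.float64(-758.0))]
462 138 [33. 35.] [(np.float64(762.0), np.float64(-691.0)), (np.float64(759.0), np.float64(-812.0)), (np.float64(641.0), np.float64(-802.0)), (np.float64(644.0), np.float64(-682.0))]
RED
[156.  221.5] 8.4 189.5 [431.5 316.1]
[298.6 162.1] 18.3 199.5 [ 630.2 -178.5]
[438.8 138.9] 8.5 81.
[... 897 characters left out ...]
.0)), (np.float64(455.0), np.float64(-211.0)), (np.float64(431.0), np.float64(-198.0)), (np.float64(453.0), np.float64(-104.0))]
241 89 [19.8 20.5] [(np.float64(748.0), np.float64(-572.0)), (np.float64(714.0), np.float64(-682.0)), (np.float64(642.0), np.float64(-592.0)), (np.float64(677.0), np.float64(-491.0))]
252 38 [25.6 14.1] [(np.float64(778.0), np.float64(-934.0)), (np.float64(802.0), np.float64(-1072.0)), (np.float64(681.0), np.float64(-1069.0)), (np.float64(664.0), np.float64(-932.0))]
RED
[278.1 335.1] 13.5 509.5 [431.3 316.4]
[117.4 176.5] 9.7 202.5 [966.6 -74.3]
[144.8 160.2] 8.3 122.0 [ 912.4 -155.1]
[240.5 144. ] 20.1 153.0 [ 634.7 -276. ]
[145.9 129. ] 8.2 151.5 [ 966.8 -303.3]
```

View pics/ct.png

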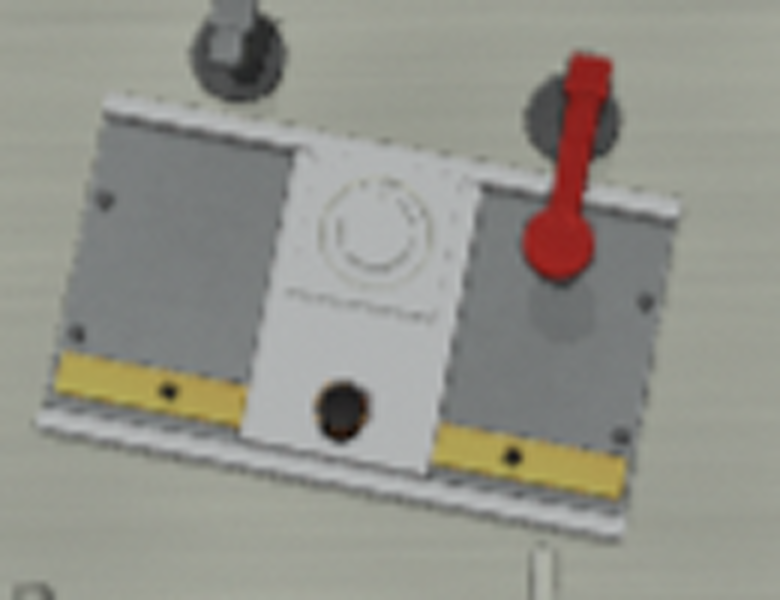

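View pics/cs.png

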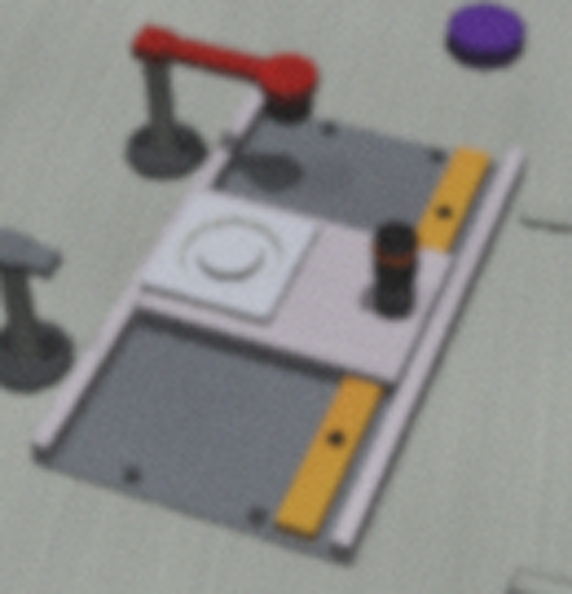

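The top crop shows the nest centre at (376,233), the knob top at (342,410), the holes at (168,391) and (513,456), and the stamp head at (559,243). In the side crop the holes are at (335,438) and (444,212), the knob top at (398,232) and the nest ring at (232,253).

```bash
python3 - <<'E'
from h import *
t=lambda u,v,z:pix2z("top",(u+.5)/6-.5+205,(v+.5)/6-.5+135,z)[:2]
s=lambda u,v,z:pix2z("side",(u+.5)/4.4-.5+190,(v+.5)/4.4-.5+130,z)[:2]
a={}
for n,f,hs in(("top",t,((168,391),(513,456),(376,233),(342,410),(559,243))),("side",s,((335,438),(444,212),(231,255),(398,232),(289,74)))):
    P=[f(*p,z) for p,z in zip(hs,(16,16,34,90,105))]
    mid=(P[0]+P[1])/2;d=P[0]-P[1];y=d/np.linalg.norm(d);yaw=np.degrees(np.arctan2(-y[0],y[1]));x=np.array([y[1],-y[0]])
    print(n,np.round(P,1).tolist(),"holedist",np.linalg.norm(d).round(1),"mid",mid.round(1),"yaw",yaw.round(2),"nest pred",(mid+110*x).round(1),"stamp pred",(mid+110*x-100*y).round(1))
st=state();print(st)
E
```

```text
top [[500.6, 53.2], [459.3, -143.2], [586.9, -67.5], [477.2, -45.4], [564.9, -165.6]] holedist 200.7 mid [479.9 -45. ] yaw -11.87 nest pred [587.6 -67.6] stamp pred [ 567.  -165.5]
side [[499.7, 52.6], [457.9, -142.2], [585.2, -65.5], [477.9, -48.4], [563.7, -162.1]] holedist 199.3 mid [478.8 -44.8] yaw -12.13 nest pred [586.3 -67.9] stamp pred [ 565.3 -165.7]
{'time_s': 0.1, 'qpos': array([-6.61180477e+01,  1.83482463e+01,  8.96957645e+01, -8.97181307e-04,
        7.20460535e+01, -1.14804996e+00]), 'qvel': array([-0.0263338 , -0.03524286, -0.28043214, -0.0507107 ,  0.00681627,
       -0.02110599]), 'effort': array([-5.34759965e-04, -4.13331878e+01, -2.32509667e+01,  7.27820140e-02,
        4.21549135e-02, -5.99067607e-05]), 'ee_pos': array([ 243.07976502, -520.61450012,  213.22642286]), 'ee_rot': array([-1.79909937e+02, -9.51635368e-04,  2.50302788e+01]), 'force': array([-0.16107348,  0.60237304, -0.67491681]), 'torque': array([ 0.00172793,  0.05208645, -0.05649606]), 'gripper_width': 91.152212694934}
```

Call:
{"method": "arm_command", "body": {"deltas": "0 0 0 0 0 -10.6 91; 0 0 0 0 0 -10.6 91; 0 0 0 0 0 -10.6 91"}}

```text
time_s: 0.48
ee_pos: [243.1, -520.7, 213.5]
ee_rot: [-180.0, -0.0, 57.2]
force: [-0.1, 0.2, -0.5]
gripper_width: 91.2
```

```bash
cat > d.py <<'E'
import sys
from h import *
from scipy.spatial.transform import Rotation as Ro
s=state();R=Ro.from_euler("xyz",s["ee_rot"],degrees=True)
g=np.array([float(v) for v in sys.argv[1:4]]);d=R.inv().apply(g-s["ee_pos"])
print("t",s["time_s"],"pos",s["ee_pos"].round(1),"rot",s["ee_rot"].round(2),"F",s["force"].round(1),"w",round(s["gripper_width"],1),"tool delta",d.round(1))
if len(sys.argv)>4: # desired yaw
    D=R.inv()*Ro.from_euler("xyz",[180,0,float(sys.argv[4])],degrees=True);print("rotvec",D.as_rotvec(degrees=True).round(2))
E
python3 d.py 449.4 -337 60 57
```

```text
t 0.475 pos [ 243.1 -520.7  213.5] rot [-1.7995e+02 -3.0000e-02  5.7180e+01] F [-0.1  0.2 -0.5] w 91.2 tool delta [266.1  73.9 153.5]
rotvec [-0.05 -0.03  0.18]
```

Call:
{"method": "arm_command", "body": {"deltas": "53.2 14.8 5 0 0 0 91; 53.2 14.8 5 0 0 0 91; 53.2 14.8 10 0 0 0 91; 53.2 14.8 20 0 0 0 91; 53.2 14.8 35 0 0 0 91"}}

```text
time_s: 1.1
ee_pos: [450.7, -339.6, 140.6]
ee_rot: [179.8, 0.0, 56.8]
force: [0.9, -0.5, -0.3]
gripper_width: 91.1
```

Call:
{"method": "arm_command", "body": {"deltas": "0 0 20 0 0 0 91; 0 0 20 0 0 0 91; 0 0 0 0 0 0 91; 0 0 0 0 0 0 91"}}

```text
time_s: 1.6
ee_pos: [449.2, -340.9, 101.1]
ee_rot: [179.9, 0.0, 56.8]
force: [-0.0, 0.0, 0.6]
gripper_width: 90.9
```

```bash
python3 d.py 449.4 -337 8 57; python3 - <<'E'
from m import *
for n in("top","side"):
    i=grab_frame(n)
    for k,(c,r),a in blobs(n,i,(125,90,50),(150,255,255)):
        M=cv2.moments(k);print(n,np.round(c,1),a,pix2z(n,M['m10']/M['m00'],M['m01']/M['m00'],11)[:2].round(1))
    if n=="side":save(i[80:200,220:380],"pics/s1.png",4)
E
```

```text
t 1.6 pos [ 449.2 -340.9  101.1] rot [1.7995e+02 1.0000e-02 5.6810e+01] F [-0.   0.   0.6] w 90.9 tool delta [ 3.4 -2.  93.1]
rotvec [ 0.05  0.01 -0.19]
top [363.5 155.5] 38.5 [ 632.5 -396.2]
side [300.  136.5] 135.0 [ 449.2 -338.4]
side [243.5 114.5] 97.0 [ 646.4 -426.4]
side [289.4 112.6] 226.0 [ 497.4 -463.2]
```

View pics/s1.png

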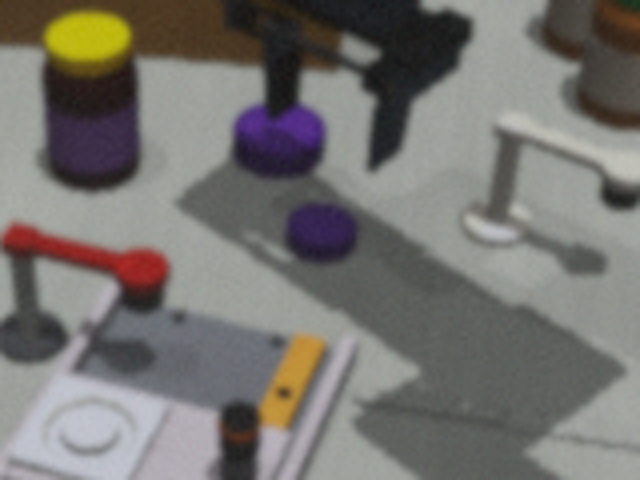

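The close side view shows the open fingers above the small purple lid, which sits at (322,232) in the crop. The decoy stamp on the right is clear of the gripper. I'll go down and grip.

Call:
{"method": "arm_command", "body": {"deltas": "3.4 -2 30 0 0 0 91; 0 0 30 0 0 0 91; 0 0 20 0 0 0 91; 0 0 13 0 0 0 91; 0 0 0 0 0 0 91"}}

```text
time_s: 2.33
ee_pos: [448.9, -336.6, 7.3]
ee_rot: [-180.0, -0.0, 56.8]
force: [-0.7, -0.2, 0.8]
gripper_width: 90.9
```

Call:
{"method": "arm_command", "body": {"deltas": "0 0 0 0 0 0 40; 0 0 0 0 0 0 40; 0 0 0 0 0 0 40; 0 0 0 0 0 0 40; 0 0 0 0 0 0 40", "force": 15}}

```text
time_s: 2.95
ee_pos: [449.4, -336.7, 7.9]
ee_rot: [179.9, 0.0, 56.8]
force: [-1.6, 0.5, 3.2]
gripper_width: 58.1
```

```bash
python3 d.py 449.4 -337 8
```

```text
t 2.95 pos [ 449.4 -336.7    7.9] rot [1.7995e+02 1.0000e-02 5.6820e+01] F [-1.6  0.5  3.2] w 58.1 tool delta [-0.2  0.2 -0.1]
```

Call:
{"method": "arm_command", "body": {"deltas": "0 0 -15 0 0 0 40; 0 0 -40 0 0 0 40; 0 0 -50 0 0 -10.6 40; 0 0 -45 0 0 -10.6 40; 0 0 0 0 0 0 40"}}

```text
time_s: 3.58
ee_pos: [451.1, -338.1, 162.3]
ee_rot: [179.5, 0.2, 78.0]
force: [-0.0, 0.1, -0.7]
gripper_width: 58.2
```

```bash
python3 d.py 587 -67.3 158 78
```

```text
t 3.575 pos [ 451.1 -338.1  162.3] rot [179.51   0.24  78.03] F [-0.   0.1 -0.7] w 58.2 tool delta [293.1  76.8   3.7]
rotvec [0.49 0.24 0.03]
```

Call:
{"method": "arm_command", "body": {"deltas": "45 12 0 0 0 0 40; 50 13 0 0 0 0 40; 50 13 0 0 0 0 40; 50 13 0 0 0 0 40; 50 13 0 0 0 0 40"}}

```text
time_s: 4.2
ee_pos: [562.3, -108.5, 156.6]
ee_rot: [-179.9, 0.0, 77.9]
force: [0.1, -0.8, -0.3]
gripper_width: 57.6
```

Call:
{"method": "arm_command", "body": {"deltas": "45 12 15 0 0 0 40; 3 1 30 0 0 0 40; 0 0 30 0 0 0 40; 0 0 0 0 0 0 40; 0 0 0 0 0 0 40"}}

```text
time_s: 4.82
ee_pos: [585.5, -66.1, 83.1]
ee_rot: [180.0, 0.0, 78.0]
force: [0.3, -0.4, -0.7]
gripper_width: 57.8
```

```bash
python3 d.py 587 -67.3 55 78; python3 - <<'E'
from m import *
for n in("top","side"):
    i=grab_frame(n)
    for k,(c,r),a in blobs(n,i,(125,90,30),(150,255,255)):
        M=cv2.moments(k);print(n,np.round(c,1),a,cv2.boundingRect(k))
    save(i[130:240,200:340] if n=="top" else i[120:260,180:330],f"pics/{n}2.png",4)
s=state();z=s["ee_pos"][2]-8+9;print("expected lid px",[proj(n,[*s["ee_pos"][:2],z]).round(1) for n in("top","side")])
E
```

```text
t 4.825 pos [585.5 -66.1  83.1] rot [179.96   0.    77.98] F [ 0.3 -0.4 -0.7] w 57.8 tool delta [-0.9  1.7 28.1]
rotvec [ 0.04  0.   -0.02]
top [379.8 197.7] 396.0 (368, 186, 24, 24)
top [364.  154.5] 88.5 (354, 147, 20, 18)
top [212.3 106.5] 52.5 (205, 102, 14, 12)
side [126.5 233.5] 25.0 (122, 227, 11, 14)
side [240.7 173.6] 245.0 (231, 166, 19, 18)
side [289.4 113. ] 270.0 (279, 106, 22, 17)
expected lid px [array([267.2, 170.6]), array([241. , 174.4])]
```

View pics/side2.png

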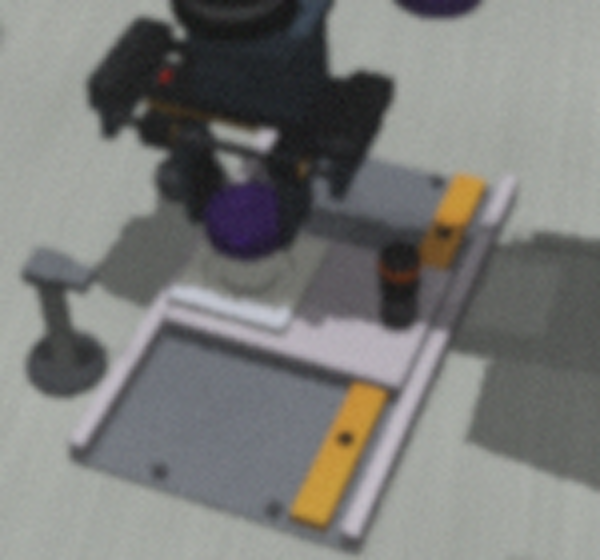

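The lid is held level, centred at about (243,220) in the crop and right over the nest ring. Its blob matches the projected position to within 1 px. I'll lower it gently.

Call:
{"method": "arm_command", "body": {"deltas": "-0.6 1.2 15 0 0 0 40; 0 0 15 0 0 0 40; 0 0 4 0 0 0 40; 0 0 0 0 0 0 40"}}

```text
time_s: 5.42
ee_pos: [585.9, -66.7, 47.8]
ee_rot: [-179.9, 0.0, 78.0]
force: [0.1, -0.6, -0.1]
gripper_width: 58.2
```

Call:
{"method": "arm_command", "body": {"deltas": "0 0 3 0 0 0 40; 0 0 2 0 0 0 40; 0 0 2 0 0 0 40; 0 0 2 0 0 0 40; 0 0 0 0 0 0 40"}}

```text
time_s: 6.05
ee_pos: [586.6, -67.1, 39.8]
ee_rot: [179.9, 0.0, 78.0]
force: [0.0, -1.6, 2.5]
gripper_width: 57.9
```

```bash
python3 d.py 586.5 -67 38 78
```

```text
t 6.05 pos [586.6 -67.1  39.8] rot [1.7995e+02 3.0000e-02 7.8040e+01] F [ 0.  -1.6  2.5] w 57.9 tool delta [ 0.1 -0.1  1.8]
rotvec [0.05 0.03 0.04]
```

Call:
{"method": "arm_command", "body": {"deltas": "0 0 1 0 0 0 40; 0 0 1 0 0 0 40; 0 0 0.5 0 0 0 40; 0 0 0 0 0 0 40"}}

```text
time_s: 6.55
ee_pos: [586.9, -66.9, 37.0]
ee_rot: [179.9, 0.0, 78.0]
force: [1.2, -2.1, 1.1]
gripper_width: 57.8
```

```bash
python3 d.py 586.5 -67 38 78
```

```text
t 6.55 pos [586.9 -66.9  37. ] rot [179.92   0.    78.03] F [ 1.2 -2.1  1.1] w 57.8 tool delta [-0.2 -0.4 -1. ]
rotvec [0.08 0.   0.03]
```

Call:
{"method": "arm_command", "body": {"deltas": "0 0 0 0 0 0 75; 0 0 0 0 0 0 75; 0 0 0 0 0 0 75; 0 0 -15 0 0 0 75; 0 0 -30 0 0 0 75"}}

```text
time_s: 7.18
ee_pos: [585.4, -66.5, 82.2]
ee_rot: [-179.8, 0.0, 78.0]
force: [0.6, -0.1, -0.2]
gripper_width: 75.1
```

Call:
{"method": "arm_command", "body": {"deltas": "0 0 -40 0 0 0 75; 0 -45 0 0 0 0 75; 0 -45 0 0 0 0 75; 0 -20 0 0 0 0 75; 0 0 0 0 0 0 75"}}

```text
time_s: 7.8
ee_pos: [477.9, -43.7, 123.2]
ee_rot: [179.9, -0.0, 78.0]
force: [0.3, 0.1, 0.1]
gripper_width: 74.7
```

```bash
python3 d.py 479.2 -45 56 78; python3 - <<'E'
from m import *
i=grab_frame("side");j=grab_frame("top")
for n,im in(("side",i),("top",j)):
    for k,(c,r),a in blobs(n,im,(125,90,30),(150,255,255)):
        M=cv2.moments(k);print(n,np.round(c,1),a,cv2.boundingRect(k),pix2z(n,M['m10']/M['m00'],M['m01']/M['m00'],40)[:2].round(1))
print(proj("side",[586.5,-67,47]),proj("side",[586.5,-67,29]))
a=cv2.resize(i[120:260,180:330],None,fx=2.6,fy=2.6,interpolation=cv2.INTER_CUBIC);b=cv2.resize(j[120:260,190:340],None,fx=2.6,fy=2.6,interpolation=cv2.INTER_CUBIC)
save(np.hstack([a,b]),"pics/p3.png")
E
```

```text
t 7.8 pos [477.9 -43.7 123.2] rot [179.93  -0.    78.04] F [0.3 0.1 0.1] w 74.7 tool delta [-1.   1.5 67.2]
rotvec [ 0.07 -0.    0.04]
side [130.5 230.5] 83.5 (121, 225, 20, 16) [832.4 135.7]
side [241.8 185.5] 219.5 (233, 178, 19, 16) [586.1 -66.9]
side [243.6 113.5] 172.5 (234, 108, 19, 15) [ 643.8 -386.8]
top [379.8 197.7] 398.0 (368, 186, 24, 24) [ 494.8 -446. ]
top [363.5 155. ] 85.5 (354, 147, 19, 18) [ 631.7 -386.9]
top [212.9 107. ] 55.0 (206, 102, 13, 12) [815.6 117.3]
[241.53784179 183.91846171] [241.84753592 188.36268905]
```

View pics/p3.png

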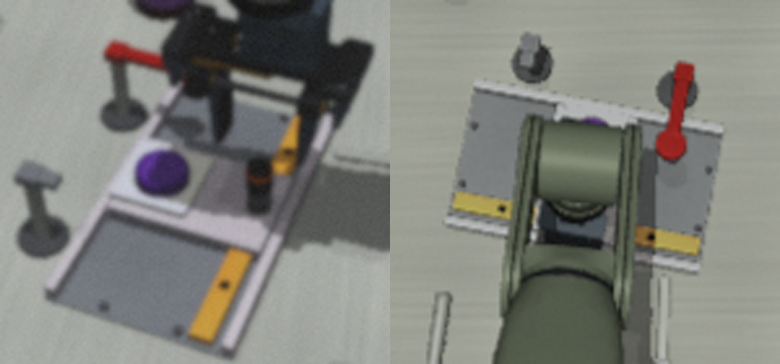

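The lid sits flat in the nest, its blob at (161,172) in the left crop and within 1 px of the seated projection. The fingers straddle the knob, so I'll go down and grip it.

Call:
{"method": "arm_command", "body": {"deltas": "-1 1.5 25 0 0 0 75; 0 0 25 0 0 0 75; 0 0 17 0 0 0 75; 0 0 0 0 0 0 75"}}

```text
time_s: 8.4
ee_pos: [480.3, -45.4, 53.9]
ee_rot: [-179.9, 0.0, 78.0]
force: [-0.0, -0.1, -0.4]
gripper_width: 74.7
```

Call:
{"method": "arm_command", "body": {"deltas": "0 0 0 0 0 0 15; 0 0 0 0 0 0 15; 0 0 0 0 0 0 15; 0 0 0 0 0 0 15; 0 0 0 0 0 0 15", "force": 40}}

```text
time_s: 9.02
ee_pos: [480.0, -45.2, 55.2]
ee_rot: [180.0, 0.0, 78.0]
force: [3.0, -1.4, -0.5]
gripper_width: 28.1
```

Call:
{"method": "arm_command", "body": {"deltas": "0 0 0 0 0 0 15; 0 0 0 0 0 0 15; 0 0 0 0 0 0 15"}}

```text
time_s: 9.4
ee_pos: [480.2, -45.2, 55.2]
ee_rot: [180.0, 0.0, 78.0]
force: [0.2, 0.1, 1.3]
gripper_width: 27.2
```

```bash
python3 d.py 479.2 -45 56 78
```

```text
t 9.4 pos [480.2 -45.2  55.2] rot [179.96   0.    78.03] F [0.2 0.1 1.3] w 27.2 tool delta [ 0.  -1.  -0.8]
rotvec [0.04 0.   0.03]
```

Gripped at about 28 mm. I'll pull up 16 mm, with the pin free above 12.

Call:
{"method": "arm_command", "body": {"deltas": "0 0 -4 0 0 0 15; 0 0 -4 0 0 0 15; 0 0 -4 0 0 0 15; 0 0 -4 0 0 0 15; 0 0 0 0 0 0 15"}}

```text
time_s: 10.02
ee_pos: [480.1, -45.2, 71.1]
ee_rot: [180.0, 0.0, 78.0]
force: [4.3, 0.0, -9.4]
gripper_width: 27.2
```

```bash
python3 d.py 459.4 -142.8 71.5 78
```

```text
t 10.025 pos [480.1 -45.2  71.1] rot [179.96   0.    78.03] F [ 4.3  0.  -9.4] w 27.2 tool delta [-99.8  -0.   -0.4]
rotvec [0.04 0.   0.03]
```

Call:
{"method": "arm_command", "body": {"deltas": "-5 0 0 0 0 0 15; -8 0 0 0 0 0 15; -10 0 0 0 0 0 15; -10 0 0 0 0 0 15; -10 0 0 0 0 0 15"}}

```text
time_s: 10.65
ee_pos: [471.1, -87.6, 70.9]
ee_rot: [180.0, -0.0, 78.0]
force: [5.2, 1.2, -8.7]
gripper_width: 27.5
```

```bash
python3 d.py 459.4 -142.8 71.5 78
```

```text
t 10.65 pos [471.1 -87.6  70.9] rot [ 1.7997e+02 -4.0000e-02  7.8000e+01] F [ 5.2  1.2 -8.7] w 27.5 tool delta [-56.5   0.   -0.6]
rotvec [ 0.03 -0.04  0.  ]
```

Call:
{"method": "arm_command", "body": {"deltas": "-10 0 0 0 0 0 15; -10 0 0 0 0 0 15; -10 0 0 0 0 0 15; -10 0 0 0 0 0 15; -10 0 0 0 0 0 15"}}

```text
time_s: 11.28
ee_pos: [460.8, -136.4, 70.9]
ee_rot: [180.0, -0.0, 78.0]
force: [5.1, 1.7, -8.4]
gripper_width: 27.0
```

Call:
{"method": "arm_command", "body": {"deltas": "-4.5 0 0 0 0 0 15; -2 0 0 0 0 0 15; 0 0 0 0 0 0 15; 0 0 0 0 0 0 15"}}

```text
time_s: 11.78
ee_pos: [459.4, -142.8, 71.0]
ee_rot: [180.0, 0.0, 78.0]
force: [5.0, -1.2, -8.3]
gripper_width: 27.1
```

```bash
python3 d.py 459.4 -142.8 55.2 78
```

```text
t 11.775 pos [ 459.4 -142.8   71. ] rot [1.7997e+02 2.0000e-02 7.8030e+01] F [ 5.  -1.2 -8.3] w 27.1 tool delta [ 0.  -0.  15.8]
rotvec [0.03 0.02 0.03]
```

Call:
{"method": "arm_command", "body": {"deltas": "0 0 3 0 0 0 15; 0 0 3 0 0 0 15; 0 0 2 0 0 0 15; 0 0 0 0 0 0 15"}}

```text
time_s: 12.28
ee_pos: [459.4, -142.8, 62.9]
ee_rot: [180.0, 0.0, 78.0]
force: [4.2, -3.5, -6.1]
gripper_width: 27.6
```

Call:
{"method": "arm_command", "body": {"deltas": "0 0 2 0 0 0 15; 0 0 2 0 0 0 15; 0 0 2 0 0 0 15; 0 0 1.5 0 0 0 15; 0 0 0 0 0 0 15"}}

```text
time_s: 12.9
ee_pos: [459.5, -142.7, 55.5]
ee_rot: [180.0, 0.0, 78.0]
force: [4.6, -2.6, -5.6]
gripper_width: 27.4
```

The pin has dropped in. I'll press lightly until it bottoms out.

Call:
{"method": "arm_command", "body": {"deltas": "0 0 0.5 0 0 0 15; 0 0 0.5 0 0 0 15; 0 0 0 0 0 0 15; 0 0 0 0 0 0 15"}}

```text
time_s: 13.4
ee_pos: [459.5, -142.6, 55.1]
ee_rot: [179.9, 0.0, 78.0]
force: [2.6, -1.7, 4.2]
gripper_width: 27.3
```

```bash
python3 d.py 459.4 -142.8 55.2 78
```

```text
t 13.4 pos [ 459.5 -142.6   55.1] rot [1.7995e+02 1.0000e-02 7.8030e+01] F [ 2.6 -1.7  4.2] w 27.3 tool delta [-0.2 -0.1 -0.1]
rotvec [0.05 0.01 0.03]
```

Call:
{"method": "arm_command", "body": {"deltas": "0 0 0.4 0 0 0 15; 0 0 0 0 0 0 15; 0 0 0 0 0 0 15"}}

```text
time_s: 13.78
ee_pos: [459.5, -142.7, 55.1]
ee_rot: [179.9, 0.0, 78.0]
force: [1.1, -2.7, 8.2]
gripper_width: 26.9
```

```bash
python3 d.py 459.4 -142.8 55.2 78; python3 - <<'E'
from m import *
i=grab_frame("side");j=grab_frame("top")
for k,(c,r),a in blobs("side",i,(125,90,30),(150,255,255)):
    print(np.round(c,1),a,cv2.boundingRect(k))
print("lid expected",proj("side",[566,-165.2,38]))
a=cv2.resize(i[90:230,180:330],None,fx=2.6,fy=2.6,interpolation=cv2.INTER_CUBIC);b=cv2.resize(j[120:260,190:340],None,fx=2.6,fy=2.6,interpolation=cv2.INTER_CUBIC)
save(np.hstack([a,b]),"pics/p4.png")
E
```

```text
t 13.775 pos [ 459.5 -142.7   55.1] rot [1.7994e+02 1.0000e-02 7.8030e+01] F [ 1.1 -2.7  8.2] w 26.9 tool delta [-0.2 -0.1 -0.1]
rotvec [0.06 0.01 0.03]
[255.4 162.5] 170.0 (247, 157, 18, 14)
[244.3 113.1] 106.5 (236, 108, 17, 15)
lid expected [255.19935391 162.99224105]
```

View pics/p4.png

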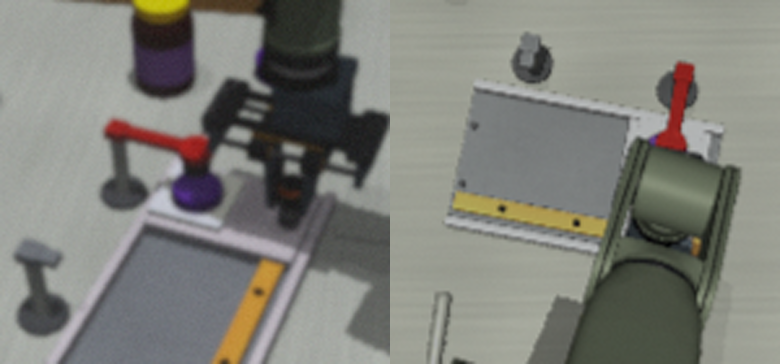

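The lid at (196,190) sits right under the stamp head. The section is one hole along and the knob is held with the pin home, so I'm handing the job in.

```bash
python3 -c "
from workcell import *
print(job_done())"
```

```text
the job is handed in; nothing more can be done
None
```

The job is done and handed in at about 14 s on the robot's clock. The purple lid sits rim down in the nest. I then lifted the lock knob, slid the section one hole toward the stamp (the -0.100 end), and let the pin go home there with the knob still gripped.

Last checks:
- **Lid under the stamp:** its blob in the side picture was within about 1 px of where a seated lid under the stamp should show.
- **Slide travel:** about 99.8 mm along the track, against 100 mm nominal.
- **Pin home:** the tool came back to 55.1 mm high, against 55.2 mm when I first gripped the knob. The force turned from about 6 N pulling down to 8 N pushing up, so the plunger has bottomed out.
- **Grip on the knob:** 40 N, with the fingers at 26.9 mm. That is slightly under the knob's 28 mm, and it read about the same from the first grip onwards.
- **Things to leave alone:** I never went near the red lid or the two jars, but I did not measure their positions again at the end.

No check failed. The two cameras differed by 1 to 3 mm on some points, which the nest's chamfer and the pin's clearance took up.

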